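# Fetch the control bottle from behind the blood-collection tote

## Task

The yellow-capped brown control bottle stands under the bench shelf, behind the lilac carry tote. Lift the tote out of the way (the light-blue bench pad is free for it), take the brown bottle out and stand it in the yellow tray, and put the tote back where it stood, squared up to the shelf as before. Keep bottle and tote upright, set them down rather than dropping them, and leave everything else where it stands.

Things in the scene. Friction and masses are not known exactly. Their poses are not given: they have to be found in the camera images.
- shelf: Fixed white bench shelf, yellow front edge: board 180 (x) by 440 mm (y), underside 250 mm up, open in front and behind; thin posts at y = +-208 mm; stock on top to 345 mm up. Origin on the counter below its centre, front edge at x = -91 mm, x away from the robot, z up. Three bottles stand in a row under it, 33 mm behind the edge, 110 mm apart: reach them with the tool leaning about 25 to 45 degrees.
- tote_grip (a point): Lilac tote, 0.55 kg, loose: tray 115 (x) by 200 (y) by 60 mm high, contents fixed in it, up to 113 mm. Site: centre of its purple handle bar, 160 mm above the underside, over the middle. Bar along x, 115 mm long, 22 mm wide (y), 20 mm high, between uprights at x = +-53 mm, clear below it down to 113 mm. Stands about 80 mm before the shelf's front edge, across the bottles, about square to it. x away from robot, z up.
- control_mid (a point): Brown control bottle, yellow cap and band, loose, under the shelf in any of the three places: 48 mm diameter for its lowest 76 mm, 112 mm tall over a 33 mm diameter screw cap, 150 g. The point lies on its axis half-way up, 56 mm above its base; z up.
- tray: Fixed open yellow tray, 160 mm (x) by 220 mm (y), rim 22 mm high, walls and floor 4 mm thick. Origin at the centre of its underside, z up. On the robot's left or right, the blue pad on the other side. The test-strip pot stands in its +y half; its -y half is free.
- pad: Fixed light-blue bench pad, 180 mm (x) by 260 mm (y), 3 mm thick, clear: a free place for the tote. Origin at the centre of its underside, z up.
- diluent_mid (a point): White bottle with a blue cap, under the shelf, to be left alone, 48 mm diameter for its lowest 76 mm, 112 mm tall over a 33 mm diameter screw cap, 150 g. The point lies on its axis half-way up, 56 mm above its base; z up.
- cleaner_mid (a point): Green bottle with a white cap, under the shelf, to be left alone, 48 mm diameter for its lowest 76 mm, 112 mm tall over a 33 mm diameter screw cap, 150 g. The point lies on its axis half-way up, 56 mm above its base; z up.
- strips_mid (a point): White test-strip pot with a grey lid in the yellow tray, 45 mm diameter, 62 mm tall, to be left alone. Site on its axis half-way up.
- pump_mid (a point): Pale green pump bottle with a dark pump, 68 mm diameter, 182 mm tall, beside the shelf, to be left alone. Site 90 mm above its base.
- wipes_mid (a point): Wipes canister with a purple lid, 96 mm diameter, 161 mm tall, beside the shelf, to be left alone. Site 80 mm above its base.
There are look-alikes about, which are no part of the job. What is shaped like the part that bears control_mid but purple is not meant.

How it is judged:
On the way, in this order (a step that is already met when the one before it is completed fails the run):
1. the tote has been moved out of the way, at least 150 mm, while the brown bottle still stands under the shelf (distance of tote_grip from where it was at the start of the episode above 0.15 m and distance of control_mid from where it was at the start of the episode below 0.04 m), for 0.2 s.
2. the brown bottle stands upright on the floor of the yellow tray (x of control_mid in the frame of tray between -0.06 and 0.06 m and y of control_mid in the frame of tray between -0.09 and 0.09 m and z of control_mid in the frame of tray between 0.05 and 0.07 m and angle between control_mid's own z axis and vertical below 0.1 rad), for 0.2 s.
At the end, for the whole second after the job is handed in: The brown bottle stands upright (within 0.1 rad) on the floor of the yellow tray; the tote stands on the counter, its handle within 35 mm of where it was at the start, level (0.06 rad) and square to the shelf within 0.21 rad; both at rest (all of step 2 and distance of tote_grip from where it was at the start of the episode below 0.035 m and angle between the y axis of tote_grip and the y axis of shelf, either way round below 0.21 rad and angle between tote_grip's own z axis and vertical below 0.06 rad and linear speed of each of tote, control below 0.02 m/s); the robot touches nothing.
It fails at once if the tote is tipped more than 0.45 rad or the brown bottle more than 0.6 rad (angle between tote_grip's own z axis and vertical above 0.45 rad or angle between control_mid's own z axis and vertical above 0.6 rad).
It fails at once if the tote is let go more than about 30 mm above the counter (height (world z) of tote_grip above 0.193 m and contact force between tote and anything else below 0.02 N).
It fails at once if the brown bottle is let go more than about 25 mm above what it is set on (height (world z) of control_mid above 0.086 m and contact force between control and anything else below 0.02 N).
It fails at once if another bottle under the shelf or the test-strip pot is shifted more than 30 mm or knocked over (distance of any of diluent_mid, cleaner_mid, strips_mid from where it was at the start of the episode above 0.03 m or angle between any of diluent_mid, cleaner_mid, strips_mid's own z axis and vertical above 0.4 rad).
It fails at once if the pump bottle or the wipes canister is shifted more than 30 mm or knocked over (distance of any of pump_mid, wipes_mid from where it was at the start of the episode above 0.03 m or angle between any of pump_mid, wipes_mid's own z axis and vertical above 0.4 rad).
It also fails if it takes over 72 s, if anything falls off the work surface, if the arm or the gripper's body presses on something with over 40 N, if the wrist force passes 120 N, or if a joint passes its speed limit or range.

## Robot

A 7-joint arm with a two-finger parallel gripper is mounted at the origin on the work surface. World frame = base frame: x ahead of the robot, y to its left, z up, the work surface at z = 0. Lengths are in m, angles in rad, forces in N, time in s.
With the tool pointing down it reaches from about 0.425 to 1.025 m from the base axis. Payload 3.6 kg.
Tool frame: the origin (TCP) lies midway between the tips of the shut fingers; the grasp point (between the pads) lies 19 mm behind it; z points along the fingers, y is the direction in which the jaws open and shut (so a half turn about z gives the same grasp; the last joint's range is limited). The gripper opens to 85 mm and grips with 20 to 120 N. Pads are 22 mm wide; open, the fingers measure 114 mm over their backs; the gripper's body (76 mm by 85 mm) begins 54 mm behind the grasp point. The pads swing forward as they close: fully open they stand 13 mm farther back than shut.
Start: joints at [-1.232, 0.591, 0.048, 1.609, -0.033, 0.943, -0.034], TCP at [0.304, 0.658, 0.231] pointing down, gripper open.
Joint ranges: [-2.69, 2.69], [-0.47, 2.24], [-1.27, 1.36], [0.19, 2.51], [-1.53, 4.68], [0.08, 2.07], [-3.09, 3.09]. Speed limits (rad/s): [2.57, 2.57, 3.14, 3.14, 3.14, 3.14, 3.14].

## Interface

Orientations are given as a rotation vector (axis times angle).
In Python, from workcell import ctrl gives the robot as it stands.
- The arm moves only by the tool arm_command, never from a script. Its argument "plan" is text: rows parted by semicolons, each of 7 numbers parted by spaces: the opening, from 0 (shut) to 1 (fully open), then the shift along the world's x, y, z scaled (see below), then the turn, a rotation vector about the world's x, y, z scaled (see below). A call has 1 to 20 rows; each row is the pose to reach, as a shift and turn from the pose commanded when the call began; what a row does not reach only later rows make up. The controller multiplies each number of a shift by 0.3 m and each number of a turn by 0.5 rad. A row lasts 1/8 s, in which the tool goes at most 62.5 mm and 10.7 degrees, less where a joint would pass 70% of its speed; a pose out of reach is approached as far as the arm can. A call with a number of a shift or a turn outside -1 to 1 is refused whole. A call with a gripper value outside its range is refused whole. The fingers move at their own pace and stop on an object; "squeeze" is the grip in N (left out, the last holds). Time passes only in rows, so rows that repeat a pose let the fingers close. It gives the time, the measured TCP pose, the force and the opening at its end, in the units of the state.
- ctrl.state(): the state, without advancing time (a new reading comes with each control period).
- ctrl.read_camera(name): name is "scene" or "top" or "wrist"; returns the picture (420x560x3 uint8, red, green, blue); there is no depth.
- ctrl.camera_model(name): a dict with "intrinsics" (3x3 intrinsics, pixels), "cam_to_world" (4x4, takes a point from camera to world coordinates). Camera axes: x right, y down, z forward; pixel columns grow to the right and rows downward; lengths in m; the calibration is good to about 2 mm. A picture is of the moment at which its call begins: read the wrist's pose just before it. camera_model takes no time and is no camera call; for the wrist camera it gives the pose at the moment of the call.
- ctrl.hand_in(): hands the job in, once; it reports no verdict.
The state is a dict: "t": time; "joint_positions": joint angles; "qd": joint speeds; "effort": joint torques, N m; "tcp_pos": TCP position; "tool_rot": TCP orientation; "wrist_force": force on the tool from outside, world axes, zero at the start; "moment": the same for the moment, N m; "opening": finger opening in m.
Only numpy, scipy, OpenCV 4.12 (cv2) and the standard library are available. Lean on these libraries where they do the work, as an engineer would, in place of code of your own. Each camera call takes 0.05 s, during which the arm holds its last target.

## Working session

There is one attempt and no reset: what is moved stays moved. The work goes in short steps, Python scripts to look and compute and a tool call to move; the robot and the scene stay as the last step left them, time stands still between calls to the robot, and variables do not carry over. Pictures are saved under pics/ and viewed, and the job is handed in when it is done.

Besides the shell and the picture viewer there is one more tool, called after ">>>" in YAML: its name, and indented under it one key for each argument. arm_command: Moves the arm, as the interface text tells. Its arguments: {"type":"object","properties":{"plan":{"type":"string"},"squeeze":{"type":"number"}},"required":["plan"]}

```bash
mkdir -p pics; ls
python3 - <<'E'
from workcell import ctrl
import cv2,numpy as np
s=ctrl.state(); print({k:np.round(v,3).tolist() for k,v in s.items()})
for n in ("scene","top","wrist"):
    m=ctrl.camera_model(n); print(n,np.round(m["intrinsics"],1).tolist(),np.round(m["cam_to_world"],4).tolist())
    cv2.imwrite(f"pics/{n}0.png",ctrl.read_camera(n)[:,:,::-1])
E
```

```text
pics
{'t': 0.0, 'joint_positions': [-1.232, 0.592, 0.048, 1.61, -0.033, 0.943, -0.034], 'qd': [0.001, -0.001, -0.0, 0.001, -0.001, -0.0, 0.001], 'effort': [0.001, -54.871, 1.547, -19.812, 0.009, 0.009, 0.0], 'tcp_pos': [0.304, 0.657, 0.23], 'tool_rot': [-0.674, -3.068, 0.003], 'wrist_force': [0.078, 0.735, 1.054], 'moment': [0.012, -0.017, -0.009], 'opening': 0.086}
scene [[529.4, 0.0, 279.0], [0.0, 529.4, 213.8], [0.0, 0.0, 1.0]] [[0.2121, -0.9242, 0.3176, 0.0892], [-0.9772, -0.2022, 0.064, -0.0741], [0.0051, -0.3239, -0.9461, 1.4407], [0.0, 0.0, 0.0, 1.0]]
top [[466.3, 0.0, 281.7], [0.0, 466.3, 208.3], [0.0, 0.0, 1.0]] [[-0.0108, -0.9833, 0.1816, 0.3044], [-0.9997, 0.0149, 0.0209, 0.0131], [-0.0233, -0.1813, -0.9831, 1.3637], [0.0, 0.0, 0.0, 1.0]]
wrist [[308.0, 0.0, 280.6], [0.0, 308.0, 205.5], [0.0, 0.0, 1.0]] [[0.419, 0.8712, 0.2557, 0.239], [0.908, -0.4013, -0.1208, 0.6874], [-0.0026, 0.2828, -0.9592, 0.3732], [0.0, 0.0, 0.0, 1.0]]
```

View pics/scene0.png

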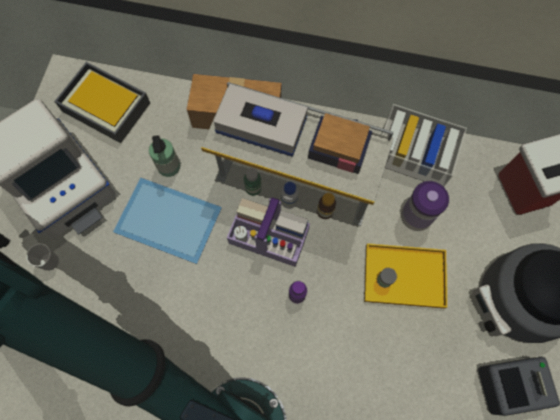

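View pics/top0.png

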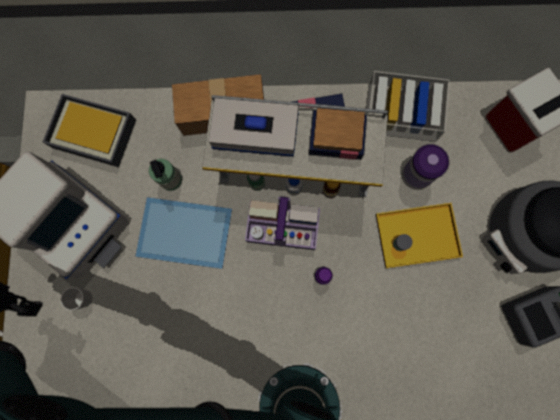

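View pics/wrist0.png

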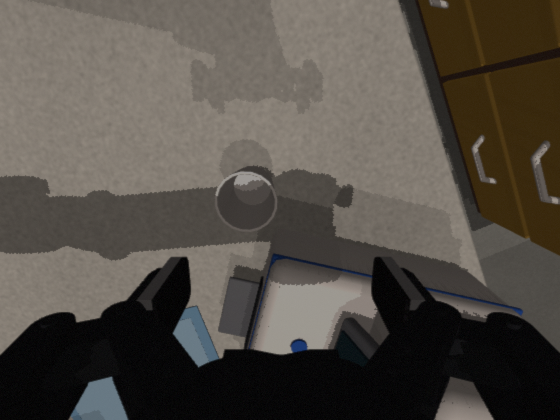

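```bash
cat > h.py <<'E'
from workcell import ctrl
import cv2,numpy as np
from scipy.spatial.transform import Rotation as R
def ray(m,u,v):
    K=np.array(m["intrinsics"]);T=np.array(m["cam_to_world"])
    d=T[:3,:3]@np.linalg.solve(K,[u,v,1.]);return T[:3,3],d
def onz(m,u,v,z):
    o,d=ray(m,u,v);return o+d*(z-o[2])/d[2]
def proj(m,p):
    K=np.array(m["intrinsics"]);T=np.array(m["cam_to_world"])
    c=K@(T[:3,:3].T@(np.asarray(p,float)-T[:3,3]));return c[:2]/c[2]
def tri(l):
    A=np.zeros((3,3));b=np.zeros(3)
    for m,u,v in l:
        o,d=ray(m,u,v);d=d/np.linalg.norm(d);P=np.eye(3)-np.outer(d,d);A+=P;b+=P@o
    p=np.linalg.solve(A,b)
    return p,[np.linalg.norm(proj(m,p)-[u,v]) for m,u,v in l]
def crop(im,x0,y0,x1,y1,s,f):
    c=cv2.resize(im[y0:y1,x0:x1],None,fx=s,fy=s,interpolation=cv2.INTER_CUBIC);cv2.imwrite(f,c)
E
python3 - <<'E'
from h import *
a=cv2.imread("pics/scene0.png");b=cv2.imread("pics/top0.png")
crop(a,195,130,385,310,4,"pics/sc.png"); crop(b,195,130,390,290,4,"pics/tc.png")
E
```

```text
(no output)
```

View pics/sc.png

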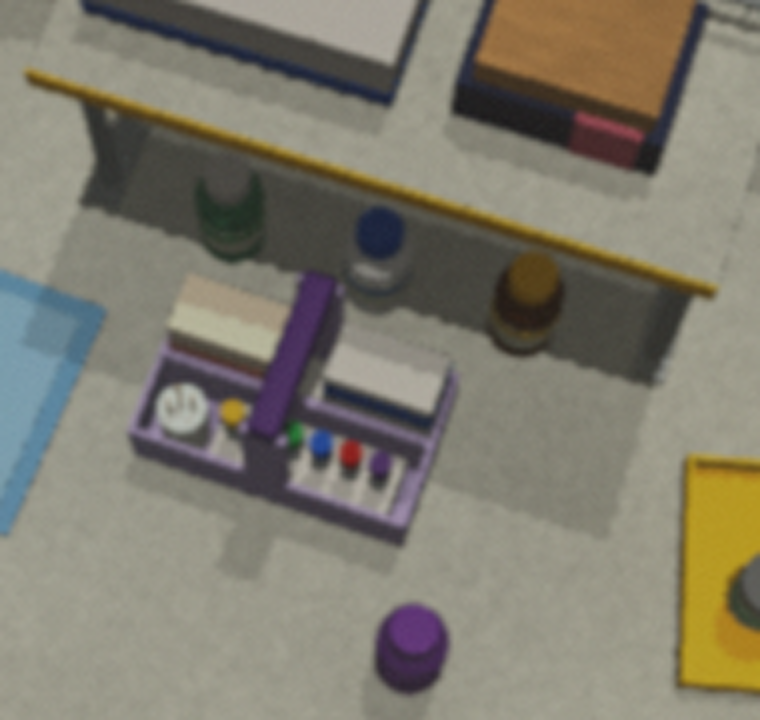

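View pics/tc.png

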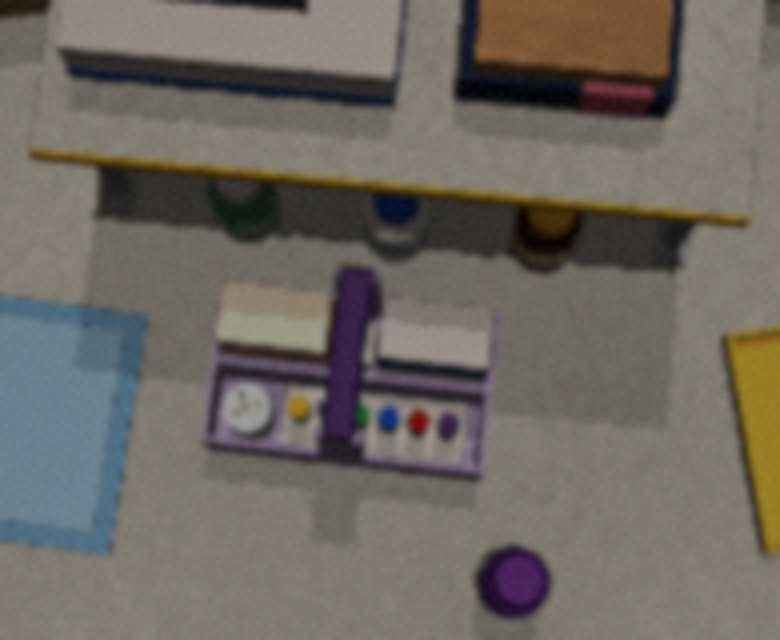

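Run:
```python
from h import *
res={}
for n in ("scene","top"):
    m=ctrl.camera_model(n); im=cv2.imread(f"pics/{n}0.png"); hsv=cv2.cvtColor(im,cv2.COLOR_BGR2HSV)
    def comps(lo,hi,amin=40):
        k=cv2.inRange(hsv,lo,hi);N,L,S,C=cv2.connectedComponentsWithStats(k)
        return [(S[i],C[i],L==i) for i in range(1,N) if S[i][4]>amin]
    for nm,lo,hi,z in (("pad",(95,70,90),(110,200,255),.003),("yel",(18,170,60),(30,255,255),.022),("purp",(128,90,40),(150,255,200),.17)):
        for S,C,k in comps(lo,hi):
            cs,_=cv2.findContours(k.astype(np.uint8),cv2.RETR_EXTERNAL,cv2.CHAIN_APPROX_NONE)
            r=cv2.minAreaRect(cs[0]); bx=cv2.boxPoints(r)
            print(n,nm,S.tolist(),C.round(1),[onz(m,*p,z)[:2].round(3).tolist() for p in bx], "ctr",onz(m,*r[0],z).round(3))
    # manual points
    if n=="top":
        print("shelf edge", [onz(m,*p,.26).round(3).tolist() for p in ((202.5,168.2),(382,185.2))])
    else: print("shelf edge", [onz(m,*p,.26).round(3).tolist() for p in ((195+28/4,130+75/4),(195+714/4,130+292/4))])
```

```text
scene pad [114, 178, 107, 85, 5300] [167.6 220. ] [[0.419, 0.47], [0.601, 0.462], [0.556, 0.192], [0.379, 0.209]] ctr [0.487 0.332 0.003]
scene yel [69, 72, 68, 54, 1943] [102.5  98.2] [[0.783, 0.726], [0.907, 0.712], [0.849, 0.53], [0.728, 0.547]] ctr [0.816 0.628 0.022]
scene yel [398, 115, 20, 40, 346] [407.5 134.7] [[0.827, -0.277], [0.962, -0.299], [0.957, -0.325], [0.823, -0.302]] ctr [ 0.891 -0.3    0.022]
scene yel [203, 148, 170, 55, 308] [289.4 176.2] [[0.712, 0.285], [0.718, 0.285], [0.659, -0.23], [0.653, -0.23]] ctr [0.685 0.023 0.022]
scene yel [323, 194, 11, 10, 83] [327.9 198.6] [[0.651, -0.089], [0.657, -0.117], [0.63, -0.122], [0.624, -0.094]] ctr [ 0.641 -0.105  0.022]
scene yel [365, 244, 82, 64, 4270] [407.  275.5] [[0.373, -0.249], [0.532, -0.236], [0.562, -0.466], [0.402, -0.47]] ctr [ 0.466 -0.356  0.022]
scene purp [413, 182, 35, 33, 762] [430.1 198.1] [[0.63, -0.3], [0.705, -0.349], [0.652, -0.417], [0.579, -0.368]] ctr [ 0.641 -0.358  0.17 ]
scene purp [258, 198, 21, 41, 312] [267.6 218.4] [[0.445, 0.055], [0.555, 0.041], [0.552, 0.021], [0.442, 0.035]] ctr
[... 815 characters left out ...]
0.256], [0.677, 0.254], [0.619, -0.248], [0.598, -0.246]] ctr [0.637 0.002 0.022]
top yel [377, 204, 85, 64, 3846] [419.5 234.7] [[0.531, -0.233], [0.562, -0.458], [0.406, -0.469], [0.376, -0.249]] ctr [ 0.468 -0.352  0.022]
top purp [414, 145, 34, 33, 779] [430.4 161.2] [[0.69, -0.315], [0.689, -0.401], [0.602, -0.395], [0.603, -0.309]] ctr [ 0.646 -0.355  0.17 ]
top purp [275, 197, 13, 44, 330] [281.2 217.8] [[0.445, 0.059], [0.557, 0.042], [0.553, 0.02], [0.442, 0.038]] ctr [0.499 0.04  0.17 ]
top purp [315, 267, 17, 17, 215] [323.1 275.1] [[0.351, -0.035], [0.379, -0.065], [0.351, -0.092], [0.323, -0.062]] ctr [ 0.351 -0.064  0.17 ]
shelf edge [[0.611, 0.23, 0.26], [0.561, -0.207, 0.26]]
```

Run:
```python
from h import *
s=ctrl.state(); Rm=R.from_rotvec(s["tool_rot"]); print(Rm.as_matrix().round(3)); 
yw=np.radians(-7.5)
for sg in (1,-1):
    y=sg*np.array([-np.sin(yw),np.cos(yw),0]);z=np.array([0,0,-1.]);x=np.cross(y,z)
    T=R.from_matrix(np.c_[x,y,z]); print(sg,(T*Rm.inv()).as_rotvec().round(3))
ms,mt=ctrl.camera_model("scene"),ctrl.camera_model("top")
c=np.array([.676,0]);X=np.array([.9935,-.114]);Y=np.array([.114,.9935])
for dx in(-.058,-.034):
  for k in (-.11,0,.11):
    p=c+dx*X+k*Y
    print(dx,p.round(3),"scene top",proj(ms,[*p,.112]).round(1),"base",proj(ms,[*(p-.024*X),0]).round(1),"top",proj(mt,[*p,.112]).round(1),proj(mt,[*(p-.024*X),0]).round(1))
# strips pot: grey lid
for n,m in(("scene",ms),("top",mt)):
    im=cv2.imread(f"pics/{n}0.png"); x,y=((370,260),(388,225))[n=="top"]
    crop(im,x-20,y-30,x+100,y+60,5,f"pics/{n}tray.png")
```

```text
[[-0.908  0.419 -0.001]
 [ 0.419  0.908 -0.002]
 [-0.    -0.002 -1.   ]]
1 [ 0.002 -0.     0.302]
-1 [-1.00e-03 -2.00e-03 -2.84e+00]
-0.058 [ 0.606 -0.103] scene top [327.8 198.4] base [321.7 219.5] top [333.1 182.5] [329.2 199.2]
-0.058 [0.618 0.007] scene top [288.9 186. ] base [285.3 207.8] top [293.3 178.7] [292.5 195.6]
-0.058 [0.631 0.116] scene top [250.5 173.8] base [249.5 196.3] top [253.8 174.9] [255.9 192.1]
-0.034 [ 0.63  -0.105] scene top [330.4 190.5] base [324.2 212. ] top [333.8 174.1] [329.9 191.3]
-0.034 [0.642 0.004] scene top [291.6 178.2] base [288.  200.4] top [294.2 170.3] [293.3 187.8]
-0.034 [0.655 0.113] scene top [253.5 166.2] base [252.3 189. ] top [254.8 166.6] [256.8 184.3]
```

View pics/scenetray.png

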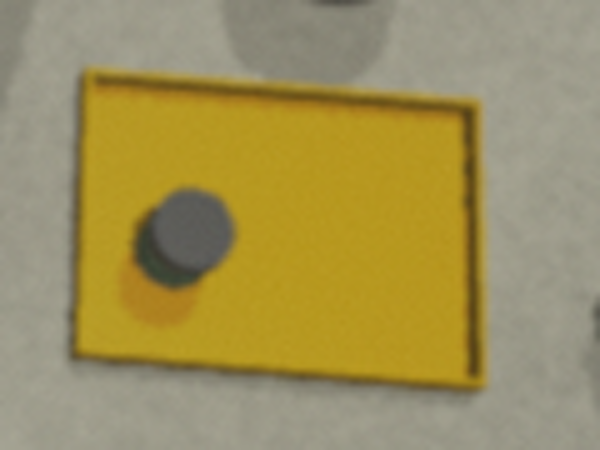

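Candidates: brown with yellow cap at scene (328,199), white with blue cap at (290,187), green at (253,185), and the purple look-alike standing free in front at (298,290). The crop shows the brown one with its yellow cap and band as the right-hand bottle under the shelf. Measured at the cap height it falls on the expected row, 33 mm behind the edge, so that is my choice. The handle sits at (0.499, 0.039) and both views agree.

>>> arm_command:
  plan: "1 0 0 0.3 0 0 0; 1 0 0 0.57 0 0 0; 1 0 0 0.57 0 0 0; 1 0.05 -0.15 0.57 0 0 0.1; 1 0.1 -0.3 0.57 0 0 0.2; 1 0.15 -0.45 0.57 0 0 0.3; 1 0.2 -0.6 0.57 0 0 0.4; 1 0.25 -0.8 0.57 0 0 0.5; 1 0.3 -1 0.57 0 0 0.6; 1 0.3 -1 0.57 0 0 0.6; 1 0.3 -1 0.57 0 0 0.6"

```text
t: 1.52
tcp_pos: [0.3938, 0.3585, 0.4024]
tool_rot: [-0.209, -3.134, -0.001]
wrist_force: [-0.4, -0.4, -0.1]
opening: 0.0856
```

>>> arm_command:
  plan: "1 0.05 -0.17 0 0 0 0; 1 0.1 -0.34 0 0 0 0; 1 0.15 -0.5 0 0 0 0; 1 0.2 -0.67 0 0 0 0; 1 0.25 -0.84 0 0 0 0; 1 0.31 -1 -0.1 0 0 0; 1 0.31 -1 -0.1 0 0 0; 1 0.31 -1 -0.1 0 0 0"

```text
t: 2.52
tcp_pos: [0.4874, 0.0604, 0.3721]
tool_rot: [-0.204, -3.134, -0.001]
wrist_force: [-0.5, 0.6, -0.9]
opening: 0.0856
```

Run:
```python
from h import *
s=ctrl.state(); print(s["t"],s["tcp_pos"].round(4) if hasattr(s["tcp_pos"],"round") else s["tcp_pos"],s["tool_rot"],s["joint_positions"])
m=ctrl.camera_model("wrist"); im=ctrl.read_camera("wrist")[:,:,::-1].copy(); cv2.imwrite("pics/w1.png",im)
import pickle;pickle.dump(m,open("w1.pkl","wb"))
Rm=R.from_rotvec(s["tool_rot"]).as_matrix();print(Rm.round(3))
hsv=cv2.cvtColor(im,cv2.COLOR_BGR2HSV)
k=cv2.inRange(hsv,(128,90,40),(150,255,200));N,L,S,C=cv2.connectedComponentsWithStats(k)
for i in range(1,N):
    if S[i][4]>150:
        cs,_=cv2.findContours((L==i).astype(np.uint8),cv2.RETR_EXTERNAL,cv2.CHAIN_APPROX_NONE);bx=cv2.boxPoints(cv2.minAreaRect(cs[0]))
        print(S[i],[onz(m,*p,.17)[:2].round(3).tolist() for p in bx],onz(m,*C[i],.17).round(3))
```

```text
2.525 [0.4874 0.0604 0.3721] [-2.04091941e-01 -3.13445945e+00 -7.37209375e-04] [-0.49396436  0.13857685  0.31785921  1.9636061  -0.0505354   1.04719072
  1.28710157]
[[-0.992  0.13  -0.   ]
 [ 0.13   0.992  0.001]
 [ 0.001  0.    -1.   ]]
[ 146   64   41   38 1056] [[0.349, -0.062], [0.354, -0.021], [0.389, -0.029], [0.384, -0.071]] [ 0.367 -0.045  0.17 ]
[ 255  145   18   94 1493] [[0.444, 0.037], [0.447, 0.055], [0.556, 0.04], [0.554, 0.02]] [0.497 0.039 0.17 ]
[  0 303  17  52 538] [[0.677, -0.35], [0.6, -0.32], [0.603, -0.299], [0.679, -0.329]] [ 0.638 -0.327  0.17 ]
```

View pics/w1.png

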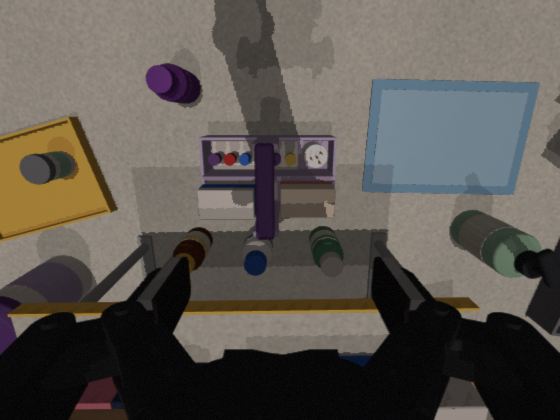

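>>> arm_command:
  plan: "1 0.01 -0.07 -0.15 0 0 0; 1 0.01 -0.07 -0.3 0 0 0; 1 0.01 -0.07 -0.45 0 0 0; 1 0.01 -0.07 -0.6 0 0 0; 1 0.01 -0.07 -0.7 0 0 0; 1 0.01 -0.07 -0.76 0 0 0; 1 0.01 -0.07 -0.76 0 0 0; 1 0.01 -0.07 -0.76 0 0 0; 0 0.01 -0.07 -0.76 0 0 0; 0 0.01 -0.07 -0.76 0 0 0; 0 0.01 -0.07 -0.76 0 0 0; 0 0.01 -0.07 -0.76 0 0 0; 0 0.01 -0.07 -0.76 0 0 0; 0 0.01 -0.07 -0.76 0 0 0; 0 0.01 -0.07 -0.76 0 0 0"
  squeeze: 70

```text
t: 4.45
tcp_pos: [0.4904, 0.0377, 0.1445]
tool_rot: [0.208, 3.134, 0.001]
wrist_force: [-0.6, 3.6, 5.1]
opening: 0.0207
```

Run:
```python
from h import *
s=ctrl.state(); print(s["t"],s["tcp_pos"],s["tool_rot"],s["joint_positions"],s["opening"],s["wrist_force"])
crop(ctrl.read_camera("scene")[:,:,::-1],150,120,400,310,3,"pics/s2.png")
# pump estimate
im=cv2.imread("pics/w1.png");crop(im,120,190,400,300,2.8,"pics/w1c.png")
```

```text
4.45 [0.49035071 0.03769965 0.1445253 ] [2.07845029e-01 3.13427516e+00 1.07164984e-03] [-0.35858878  0.44939919  0.24980908  2.20577367 -0.22355004  0.508721
  1.50160798] 0.02068830935871914 [-0.6389907   3.64094733  5.11799008]
```

View pics/s2.png

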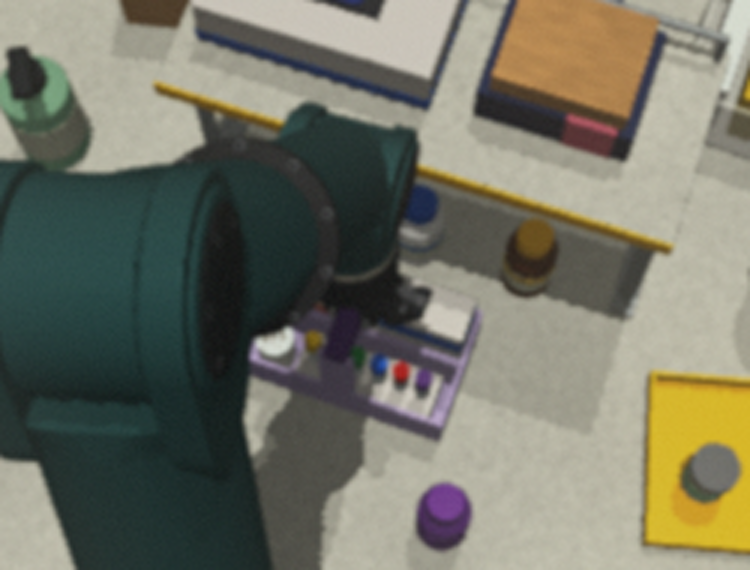

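View pics/w1c.png

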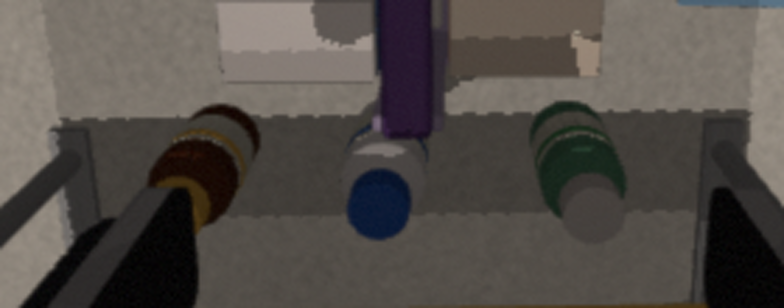

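Run:
```python
from h import *
import pickle;m=pickle.load(open("w1.pkl","rb"))
def c(u,v):return 120+u/2.8,190+v/2.8
print("brown near edge",onz(m,*c(222,105),0).round(3),"right base",onz(m,*c(260,138),0).round(3))
print("white cap ctr",onz(m,*c(379,200),.112).round(3),"green cap",onz(m,*c(593,205),.112).round(3))
print("green near",onz(m,*c(562,102),0).round(3))
print("pump base nearest",onz(m,455,218,0).round(3),onz(m,480,212,0).round(3))
ms=ctrl.camera_model("scene")
print("pump scene base pts",onz(ms,150+50/3,120+167/3,0).round(3),onz(ms,150+88/3,120+125/3,0).round(3))
print("pot lid",onz(ms,388.6,275.6,.062).round(3), "purple cap",onz(ms,150+444/3,120+503/3,.112).round(3))
```

```text
brown near edge [ 0.588 -0.1    0.   ] right base [ 0.614 -0.08   0.   ]
white cap ctr [0.613 0.007 0.112] green cap [0.63  0.116 0.112]
green near [0.614 0.115 0.   ]
pump base nearest [0.629 0.351 0.   ] [0.623 0.394 0.   ]
pump scene base pts [0.618 0.372 0.   ] [0.669 0.348 0.   ]
pot lid [ 0.445 -0.301  0.062] purple cap [ 0.352 -0.073  0.112]
```

>>> arm_command:
  plan: "0 0 0 0.04 0 0 0; 0 0 0 0.1 0 0 0; 0 0 0 0.17 0 0 0; 0 0 0 0.17 0 0 0; 0 0 0 0.17 0 0 0"

```text
t: 5.12
tcp_pos: [0.4889, 0.0367, 0.1946]
tool_rot: [-0.209, -3.133, 0.001]
wrist_force: [-0.6, 0.9, -4.1]
opening: 0.0211
```

>>> arm_command:
  plan: "0 -0.01 0.05 0 0 0 0; 0 -0.02 0.15 0 0 0 0; 0 -0.04 0.28 0 0 0 0; 0 -0.06 0.42 0 0 0 0; 0 -0.08 0.56 0 0 0 0; 0 -0.1 0.7 0 0 0 0; 0 -0.1 0.82 0 0 0 0; 0 -0.1 0.92 0 0 0 0; 0 -0.1 0.97 0 0 0 0; 0 -0.1 0.97 0 0 0 0; 0 -0.1 0.97 0 0 0 0; 0 -0.1 0.97 -0.06 0 0 0; 0 -0.1 0.97 -0.11 0 0 0; 0 -0.1 0.97 -0.14 0 0 0; 0 -0.1 0.97 -0.15 0 0 0; 0 -0.1 0.97 -0.15 0 0 0"

```text
t: 7.12
tcp_pos: [0.4603, 0.3281, 0.1503]
tool_rot: [0.209, 3.135, 0.0]
wrist_force: [-0.1, 0.5, -4.6]
opening: 0.0204
```

Run:
```python
from h import *
s=ctrl.state(); print(s["t"],s["tcp_pos"],s["tool_rot"],s["wrist_force"],s["moment"])
crop(ctrl.read_camera("scene")[:,:,::-1],80,100,400,310,2.4,"pics/s3.png")
```

```text
7.125 [0.46026038 0.32812059 0.15029565] [2.08701217e-01 3.13454080e+00 1.13925032e-06] [-0.12301412  0.47806849 -4.63666158] [-0.00567216  0.0343655   0.03822198]
```

View pics/s3.png

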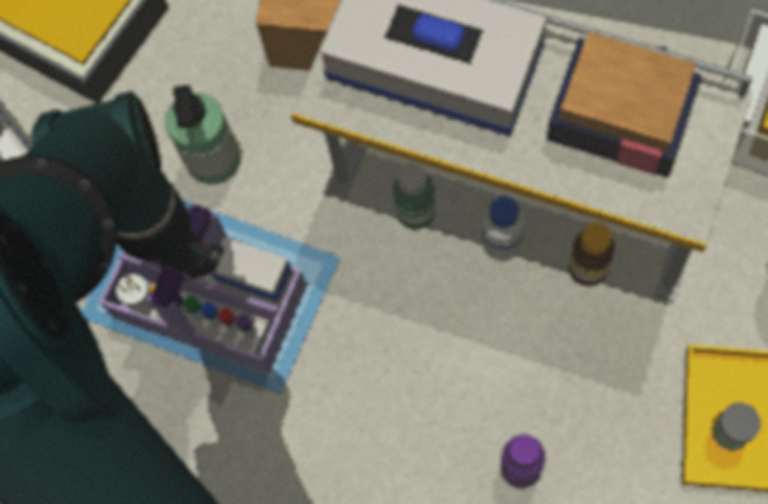

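>>> arm_command:
  plan: "0 0 0 -0.005 0 0 0; 0 0 0 -0.01 0 0 0; 0 0 0 -0.012 0 0 0; 0 0 0 -0.012 0 0 0"

```text
t: 7.68
tcp_pos: [0.4603, 0.3288, 0.1476]
tool_rot: [0.208, 3.134, 0.002]
wrist_force: [-2.6, 0.1, 4.9]
opening: 0.021
```

>>> arm_command:
  plan: "0.4 0 0 0 0 0 0; 1 0 0 0 0 0 0; 1 0 0 0 0 0 0; 1 0 0 0 0 0 0; 1 0 0 0.1 0 0 0; 1 0 0 0.25 0 0 0; 1 0 0 0.4 0 0 0; 1 0 0 0.55 0 0 0; 1 0 0 0.55 0 0 0; 1 0 -0.15 0.55 -0.02 -0.17 0; 1 0 -0.3 0.55 -0.04 -0.34 0; 1 0 -0.5 0.55 -0.06 -0.51 0; 1 0 -0.7 0.55 -0.09 -0.69 0; 1 0 -0.85 0.55 -0.09 -0.69 0; 1 0 -1 0.55 -0.09 -0.69 0; 1 0 -1 0.55 -0.09 -0.69 0; 1 0 -1 0.55 -0.09 -0.69 0"

```text
t: 9.8
tcp_pos: [0.4597, 0.0285, 0.3112]
tool_rot: [0.185, 2.789, -0.031]
wrist_force: [-0.5, 1.1, -0.0]
opening: 0.0853
```

Run:
```python
from h import *
s=ctrl.state(); print(s["t"],s["tcp_pos"],s["tool_rot"],s["joint_positions"]);print(R.from_rotvec(s["tool_rot"]).as_matrix().round(3))
crop(ctrl.read_camera("top")[:,:,::-1],100,100,480,300,2.1,"pics/t4.png")
import pickle; pickle.dump(ctrl.camera_model("wrist"),open("w4.pkl","wb"));cv2.imwrite("pics/w4.png",ctrl.read_camera("wrist")[:,:,::-1])
```

```text
9.8 [0.45971746 0.02847198 0.31118018] [ 0.18507994  2.78878561 -0.03138217] [-0.810194    0.00868796  0.57927873  2.31428699  0.24118636  0.50616483
  1.01376643]
[[-0.932  0.132  0.337]
 [ 0.124  0.991 -0.044]
 [-0.34   0.001 -0.94 ]]
```

View pics/t4.png

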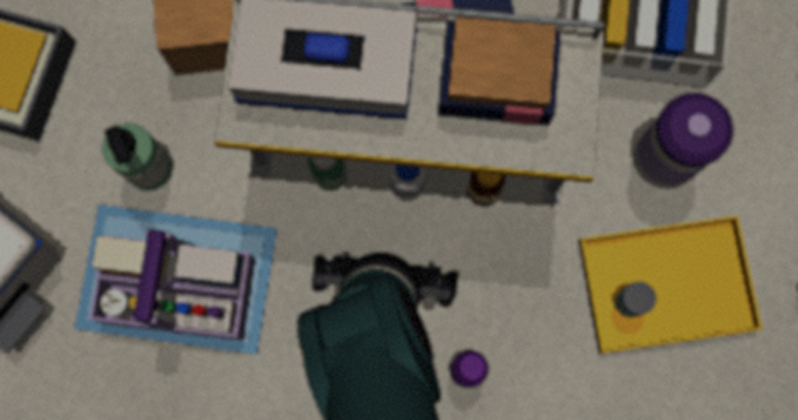

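View pics/w4.png

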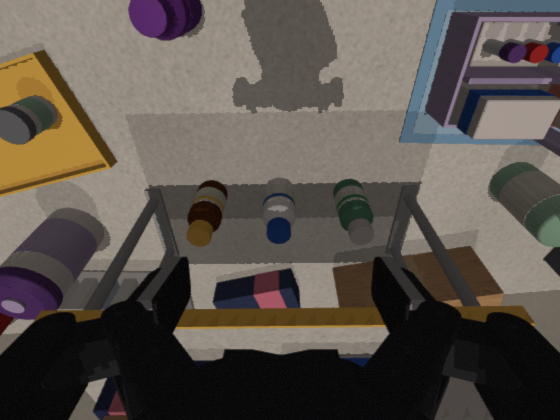

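Tote stands on the pad. The brown bottle is fully visible in the wrist view, with its base near (212,190) and cap at (200,232). I'll measure it there.

Run:
```python
from h import *
import pickle;m=pickle.load(open("w4.pkl","rb"))
im=cv2.imread("pics/w4.png");crop(im,160,160,400,260,3.2,"pics/w4c.png")
hsv=cv2.cvtColor(im,cv2.COLOR_BGR2HSV)
k=cv2.inRange(hsv,(15,150,60),(30,255,255));k[:215]=0;k[250:]=0;k[:,:180]=0;k[:,225:]=0
ys,xs=np.nonzero(k);print(len(xs),xs.min(),xs.max(),ys.min(),ys.max())
for p in((.607,-.103),(.604,-.104),(.612,-.103)):
  print(p,"cap top",proj(m,[*p,.112]).round(1),"cap bottom mid",proj(m,[*p,.09]).round(1),"base near",proj(m,[p[0]-.0238,p[1]+.003,0]).round(1))
```

```text
524 187 212 220 245
(0.607, -0.103) cap top [197.8 236.3] cap bottom mid [201.2 225.7] base near [210.6 177.7]
(0.604, -0.104) cap top [196.5 234.7] cap bottom mid [199.9 224.1] base near [209.5 176.2]
(0.612, -0.103) cap top [198.9 239. ] cap bottom mid [202.2 228.4] base near [211.5 180.4]
```

View pics/w4c.png

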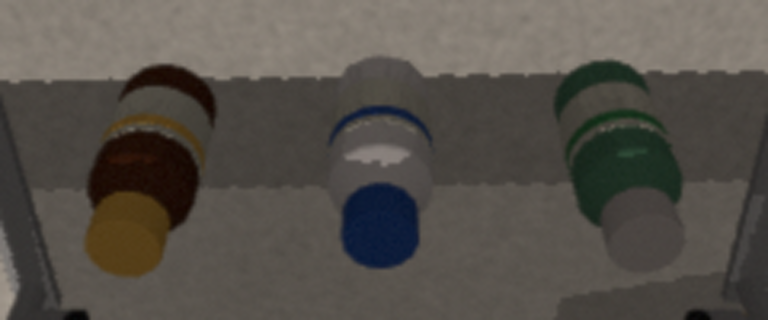

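>>> arm_command:
  plan: "1 0.02 -0.1 0 -0.02 -0.17 0; 1 0.05 -0.2 0 -0.04 -0.35 0; 1 0.1 -0.3 -0.1 -0.06 -0.52 0; 1 0.15 -0.4 -0.2 -0.09 -0.7 0; 1 0.2 -0.4 -0.3 -0.09 -0.7 0; 1 0.23 -0.4 -0.45 -0.09 -0.7 0; 1 0.23 -0.4 -0.53 -0.09 -0.7 0; 1 0.23 -0.4 -0.53 -0.09 -0.7 0; 1 0.23 -0.4 -0.53 -0.09 -0.7 0"

```text
t: 11.02
tcp_pos: [0.5033, -0.108, 0.1736]
tool_rot: [0.101, 2.565, -0.259]
wrist_force: [0.1, 0.5, -2.0]
opening: 0.0857
```

Run:
```python
from h import *
s=ctrl.state(); p=np.array(s["tcp_pos"]);M=R.from_rotvec(s["tool_rot"]).as_matrix();print(s["t"],p,s["joint_positions"],s["wrist_force"]);print(M.round(3), np.degrees(np.arccos(-M[2,2])))
X=np.array([.9935,-.114,0]);ax=np.array([.609,-.1025,0])
T=ax-.004*X+[0,0,.06]+.019*M[:,2]; print("target",T.round(4),"shift units",((T-p)/.3).round(3))
import pickle; m=ctrl.camera_model("wrist");im=ctrl.read_camera("wrist")[:,:,::-1];cv2.imwrite("pics/w5.png",im)
print(proj(m,[*ax[:2],.112]),proj(m,[*(ax-.024*X)[:2],0]))
crop(ctrl.read_camera("scene")[:,:,::-1],150,100,400,310,2.8,"pics/s5.png")
```

```text
11.025 [ 0.50327825 -0.10801327  0.17358508] [ 0.57697257  0.43748912 -0.73267487  2.49305652  2.04866271  0.57605979
 -0.49816914] [ 0.09971948  0.53568518 -2.04531348]
[[-0.844  0.125  0.522]
 [ 0.018  0.979 -0.205]
 [-0.537 -0.164 -0.828]] 34.12418245002252
target [ 0.6149 -0.1059  0.0443] shift units [ 0.372  0.007 -0.431]
[313.47021573 264.09885912] [325.12041028 160.91722371]
```

View pics/w5.png

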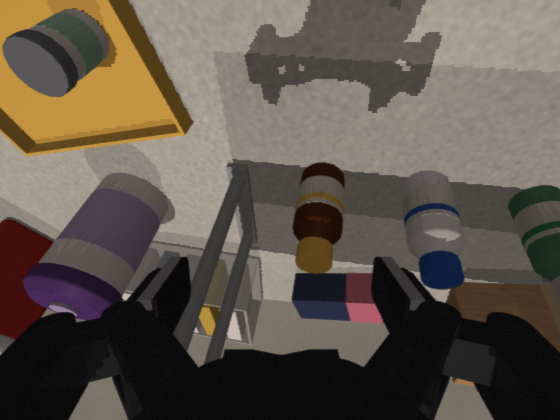

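View pics/s5.png

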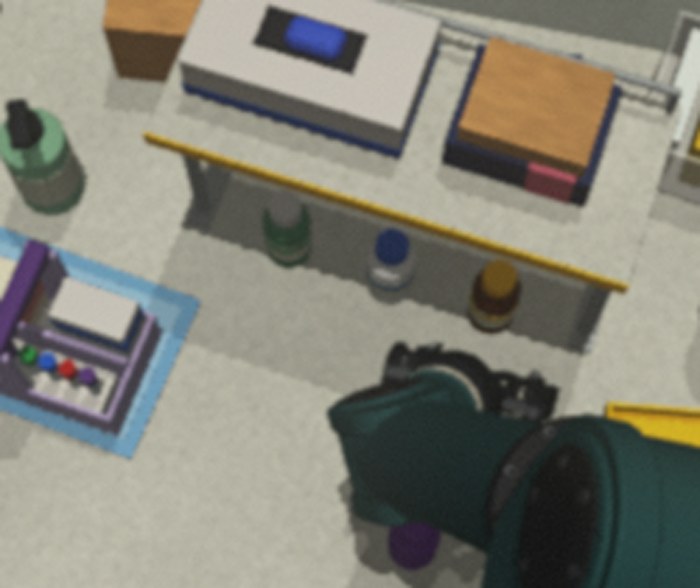

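>>> arm_command:
  plan: "1 0 0 0 0 0 0; 1 0 0 0 0 0 0; 1 0 0 0 0 0 0"

```text
t: 11.5
tcp_pos: [0.5024, -0.1094, 0.1761]
tool_rot: [0.099, 2.564, -0.269]
wrist_force: [0.1, 0.0, -0.1]
opening: 0.0855
```

```bash
cat > st.py <<'E'
from h import *
s=ctrl.state(); p=np.array(s["tcp_pos"]);M=R.from_rotvec(s["tool_rot"]).as_matrix();print(round(s["t"],2),p.round(4),np.round(s["joint_positions"],2),np.round(s["wrist_force"],1),s["opening"]);print(M.round(3), np.degrees(np.arccos(-M[2,2])))
E
python3 st.py
```

```text
11.5 [ 0.5024 -0.1094  0.1761] [ 0.56  0.43 -0.72  2.49  2.04  0.57 -0.49] [ 0.1  0.  -0.1] 0.08549619303574958
[[-0.844  0.126  0.522]
 [ 0.015  0.977 -0.212]
 [-0.537 -0.171 -0.826]] 34.29034882539109
```

>>> arm_command:
  plan: "1 0.1 0 0.1 0 0.1 0; 1 0.1 0 0.1 0 0.1 0; 1 0.1 0 0.1 0 0.1 0; 1 0.1 0 0.1 0 0.1 0; 1 0.1 0 0.1 0 0.1 0"

```text
t: 12.12
tcp_pos: [0.5303, -0.1099, 0.2028]
tool_rot: [0.097, 2.62, -0.271]
wrist_force: [-0.0, -0.6, -0.3]
opening: 0.0853
```

```bash
python3 st.py
```

```text
12.12 [ 0.5303 -0.1099  0.2028] [ 0.48  0.35 -0.59  2.38  1.71  0.42 -0.15] [-0.  -0.6 -0.3] 0.08525534246883064
[[-0.872  0.118  0.475]
 [ 0.019  0.978 -0.209]
 [-0.489 -0.174 -0.855]] 31.2537487031267
```

```bash
cat > tgt.py <<'E'
from h import *
import sys
lean,back=np.radians(float(sys.argv[1])),float(sys.argv[2]); az=np.radians(float(sys.argv[3]) if len(sys.argv)>3 else -6.55)
X=np.array([.9935,-.114,0]);ax=np.array([.609,-.1025,0])
H=np.array([np.cos(az),np.sin(az),0]);Y=np.array([-np.sin(az),np.cos(az),0])
z=np.sin(lean)*H-np.cos(lean)*np.array([0,0,1]);Rt=np.c_[np.cross(Y,z),Y,z]
T=ax-.004*H+[0,0,.063]+.019*z-back*z
s=ctrl.state();p=np.array(s["tcp_pos"]);Rm=R.from_rotvec(s["tool_rot"])
print("T",T.round(4),"shift u",((T-p)/.3).round(3),"turn u",((R.from_matrix(Rt)*Rm.inv()).as_rotvec()/.5).round(3))
E
python3 tgt.py 35 .12; python3 tgt.py 30 .12;python3 tgt.py 35 0
```

```text
T [ 0.5475 -0.0954  0.1457] shift u [ 0.057  0.048 -0.19 ] turn u [ 0.325 -0.222  0.028]
T [ 0.5549 -0.0963  0.1505] shift u [ 0.082  0.045 -0.174] turn u [ 0.346 -0.049  0.013]
T [ 0.6159 -0.1033  0.0474] shift u [ 0.285  0.022 -0.518] turn u [ 0.325 -0.222  0.028]
```

>>> arm_command:
  plan: "1 0.03 0.02 0 0.15 0 0; 1 0.06 0.045 0 0.33 -0.05 0.02; 1 0.06 0.045 -0.05 0.33 -0.15 0.02; 1 0.06 0.045 -0.1 0.33 -0.22 0.03; 1 0.06 0.045 -0.1 0.33 -0.22 0.03; 1 0.06 0.045 -0.1 0.33 -0.22 0.03; 1 0.06 0.045 -0.1 0.33 -0.22 0.03"

```text
t: 13.0
tcp_pos: [0.5503, -0.0966, 0.1743]
tool_rot: [0.145, 2.525, -0.043]
wrist_force: [-0.4, -0.1, 0.0]
opening: 0.0851
```

```bash
python3 st.py; python3 tgt.py 35 .12; python3 tgt.py 30 .12;python3 tgt.py 35 0
```

```text
13.0 [ 0.5503 -0.0966  0.1743] [ 0.71  0.5  -0.81  2.42  2.21  0.47 -0.6 ] [-0.4 -0.1  0. ] 0.08511735650198256
[[-0.813  0.114  0.571]
 [ 0.094  0.994 -0.064]
 [-0.575  0.002 -0.818]] 35.09982256845008
T [ 0.5475 -0.0954  0.1457] shift u [-0.009  0.004 -0.095] turn u [-0.003  0.004 -0.001]
T [ 0.5549 -0.0963  0.1505] shift u [ 0.015  0.001 -0.08 ] turn u [ 0.017  0.177 -0.   ]
T [ 0.6159 -0.1033  0.0474] shift u [ 0.219 -0.022 -0.423] turn u [-0.003  0.004 -0.001]
```

>>> arm_command:
  plan: "1 0.04 -0.005 -0.1 0 0 0; 1 0.1 -0.01 -0.2 0 0 0; 1 0.13 -0.015 -0.25 0 0 0; 1 0.13 -0.015 -0.25 0 0 0"

```text
t: 13.5
tcp_pos: [0.5893, -0.101, 0.098]
tool_rot: [0.146, 2.527, -0.042]
wrist_force: [0.3, -0.0, -0.5]
opening: 0.0853
```

```bash
python3 st.py; python3 tgt.py 35 0
python3 - <<'E'
from h import *
crop(ctrl.read_camera("scene")[:,:,::-1],200,100,450,310,2.8,"pics/s6.png")
m=ctrl.camera_model("wrist");cv2.imwrite("pics/w6.png",ctrl.read_camera("wrist")[:,:,::-1])
X=np.array([.9935,-.114,0]);ax=np.array([.609,-.1025,0]);print(proj(m,[*ax[:2],.112]),proj(m,[*(ax-.024*X)[:2],0]))
E
```

```text
13.5 [ 0.5893 -0.101   0.098 ] [ 0.68  0.73 -0.8   2.37  2.32  0.64 -0.64] [ 0.3 -0.  -0.5] 0.08527792267512366
[[-0.814  0.114  0.57 ]
 [ 0.095  0.993 -0.063]
 [-0.573  0.003 -0.819]] 34.99335234480886
T [ 0.6159 -0.1033  0.0474] shift u [ 0.088 -0.008 -0.168] turn u [-0.005  0.     0.   ]
[282.33503971 300.87694669] [281.7488941  131.94369665]
```

View pics/s6.png

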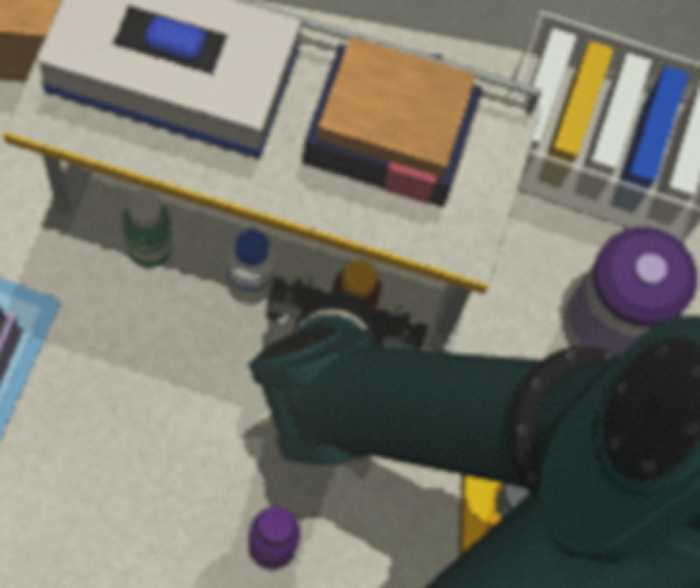

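View pics/w6.png

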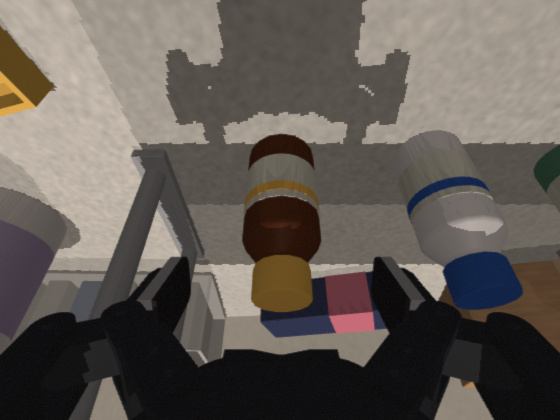

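>>> arm_command:
  plan: "1 0.025 0 -0.05 0 0 0; 1 0.05 -0.005 -0.1 0 0 0; 1 0.075 -0.008 -0.145 0 0 0; 1 0.088 -0.008 -0.168 0 0 0; 1 0.088 -0.008 -0.168 0 0 0; 1 0.088 -0.008 -0.168 0 0 0"

```text
t: 14.35
tcp_pos: [0.6147, -0.1032, 0.0483]
tool_rot: [0.145, 2.527, -0.042]
wrist_force: [0.5, -0.4, -0.1]
opening: 0.0855
```

```bash
python3 st.py; python3 tgt.py 35 0
python3 - <<'E'
from h import *
cv2.imwrite("pics/w7.png",ctrl.read_camera("wrist")[:,:,::-1])
E
```

```text
14.35 [ 0.6147 -0.1032  0.0483] [ 0.65  0.85 -0.78  2.33  2.39  0.72 -0.64] [ 0.5 -0.4 -0.1] 0.08546724293714586
[[-0.814  0.113  0.57 ]
 [ 0.094  0.994 -0.063]
 [-0.574  0.003 -0.819]] 35.02057543174962
T [ 0.6159 -0.1033  0.0474] shift u [ 0.004 -0.    -0.003] turn u [-0.006  0.001 -0.002]
```

View pics/w7.png

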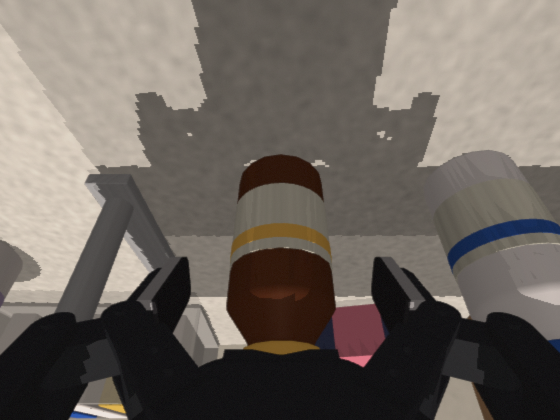

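Bottle sits centred between the fingers, body spanning about x=228–335 with the fingers at 188 and 373. No contact so far. Closing.

>>> arm_command:
  plan: "0.5 0 0 0 0 0 0; 0.3 0 0 0 0 0 0; 0 0 0 0 0 0 0; 0 0 0 0 0 0 0; 0 0 0 0 0 0 0; 0 0 0 0 0 0 0; 0 0 0 0 0 0 0"
  squeeze: 45

```text
t: 15.28
tcp_pos: [0.6151, -0.1033, 0.0484]
tool_rot: [0.144, 2.526, -0.042]
wrist_force: [-2.2, 0.7, 5.3]
opening: 0.0465
```

```bash
python3 st.py
python3 - <<'E'
from h import *
cv2.imwrite("pics/w8.png",ctrl.read_camera("wrist")[:,:,::-1])
E
```

```text
15.28 [ 0.6151 -0.1033  0.0484] [ 0.65  0.85 -0.78  2.33  2.39  0.72 -0.64] [-2.2  0.7  5.3] 0.04650993147687185
[[-0.813  0.113  0.571]
 [ 0.094  0.994 -0.063]
 [-0.575  0.002 -0.818]] 35.07883834784452
```

View pics/w8.png

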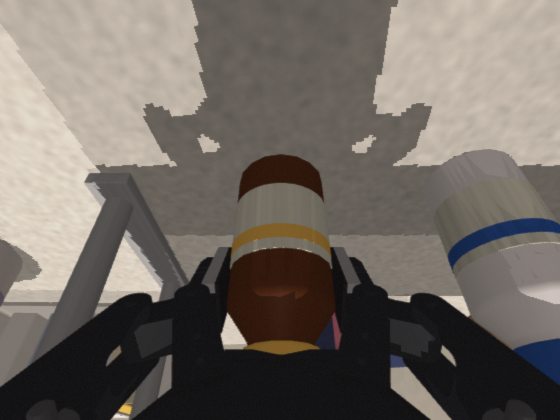

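>>> arm_command:
  plan: "0 0 0 0.03 0 0 0; 0 -0.03 0 0.06 0 0 0; 0 -0.09 0.01 0.08 0 0 0; 0 -0.16 0.02 0.1 0 0 0; 0 -0.23 0.03 0.12 0 0 0; 0 -0.28 0.03 0.12 0 0 0; 0 -0.28 0.03 0.12 0 0 0; 0 -0.28 0.03 0.12 0 0 0"

```text
t: 16.32
tcp_pos: [0.5318, -0.0947, 0.084]
tool_rot: [0.146, 2.526, -0.042]
wrist_force: [-1.5, 0.1, -1.8]
opening: 0.0471
```

```bash
python3 st.py
python3 - <<'E'
from h import *
cv2.imwrite("pics/w9.png",ctrl.read_camera("wrist")[:,:,::-1])
E
```

```text
16.32 [ 0.5318 -0.0947  0.084 ] [ 0.71  0.77 -0.86  2.5   2.4   0.78 -0.73] [-1.5  0.1 -1.8] 0.04705538402231452
[[-0.813  0.115  0.571]
 [ 0.095  0.993 -0.063]
 [-0.575  0.003 -0.818]] 35.06611739539277
```

View pics/w9.png

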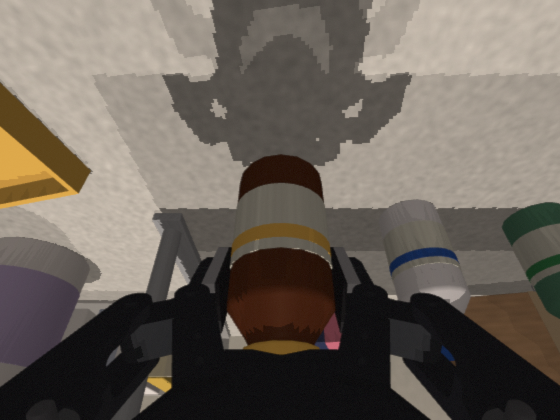

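>>> arm_command:
  plan: "0 0 -0.03 0.08 0 0 -0.03; 0 -0.01 -0.1 0.15 0 0 -0.06; 0 -0.02 -0.2 0.2 0 0 -0.1; 0 -0.04 -0.3 0.22 0 0 -0.15; 0 -0.05 -0.42 0.22 0 0 -0.2; 0 -0.06 -0.54 0.22 0 0 -0.26; 0 -0.07 -0.66 0.22 0 0 -0.32; 0 -0.08 -0.78 0.22 0 0 -0.38; 0 -0.09 -0.9 0.22 0 0 -0.44; 0 -0.1 -1 0.22 0 0 -0.47; 0 -0.1 -1 0.22 0 0 -0.47; 0 -0.1 -1 0.22 0 0 -0.47; 0 -0.1 -1 0.22 0 0 -0.47"

```text
t: 18.0
tcp_pos: [0.5012, -0.3927, 0.1498]
tool_rot: [0.438, 2.498, -0.133]
wrist_force: [0.5, -0.6, -1.0]
opening: 0.0465
```

```bash
python3 st.py
python3 - <<'E'
from h import *
cv2.imwrite("pics/w10.png",ctrl.read_camera("wrist")[:,:,::-1])
crop(ctrl.read_camera("top")[:,:,::-1],250,80,500,300,2.7,"pics/t10.png")
E
```

```text
18.0 [ 0.5012 -0.3927  0.1498] [ 1.19  0.6  -0.67  2.25  2.48  0.24 -0.51] [ 0.5 -0.6 -1. ] 0.046498368311429734
[[-0.77   0.339  0.54 ]
 [ 0.28   0.941 -0.192]
 [-0.573  0.004 -0.819]] 34.980530634646676
```

View pics/w10.png

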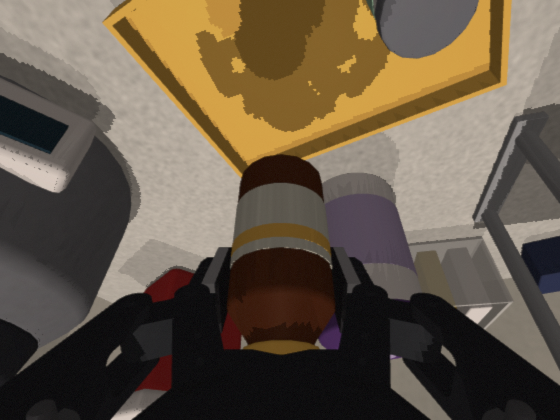

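View pics/t10.png

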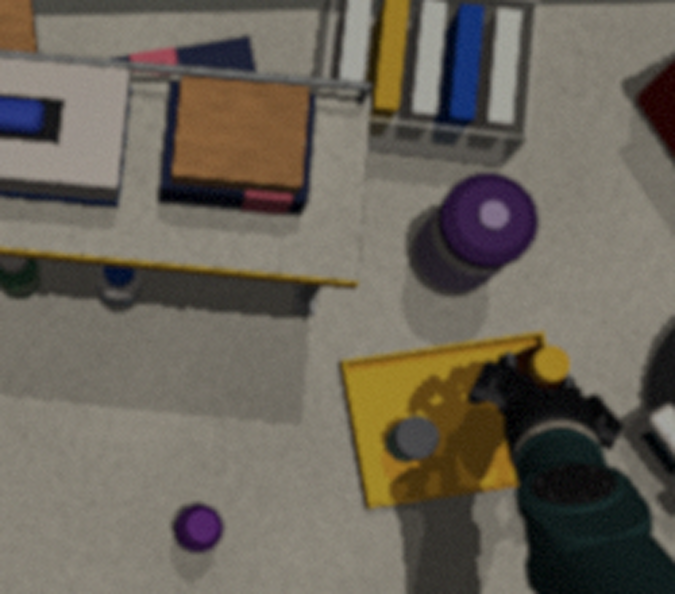

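>>> arm_command:
  plan: "0 -0.03 -0.04 0 0 0 0; 0 -0.07 -0.07 -0.06 0 0 0; 0 -0.07 -0.07 -0.14 0 0 0; 0 -0.07 -0.07 -0.22 0 0 0; 0 -0.07 -0.07 -0.28 0 0 0; 0 -0.07 -0.07 -0.3 0 0 0; 0 -0.07 -0.07 -0.3 0 0 0; 0 -0.07 -0.07 -0.3 0 0 0"

```text
t: 19.1
tcp_pos: [0.4801, -0.4159, 0.0608]
tool_rot: [0.441, 2.496, -0.137]
wrist_force: [0.2, -0.4, -1.9]
opening: 0.0469
```

```bash
python3 st.py
python3 - <<'E'
from h import *
cv2.imwrite("pics/w11.png",ctrl.read_camera("wrist")[:,:,::-1])
crop(ctrl.read_camera("scene")[:,:,::-1],300,180,500,330,3.5,"pics/s11.png")
E
```

```text
19.1 [ 0.4801 -0.4159  0.0608] [ 1.28  0.81 -0.73  2.27  2.62  0.42 -0.49] [ 0.2 -0.4 -1.9] 0.04685169896257452
[[-0.769  0.342  0.541]
 [ 0.281  0.94  -0.195]
 [-0.575  0.002 -0.818]] 35.08121349873489
```

View pics/w11.png

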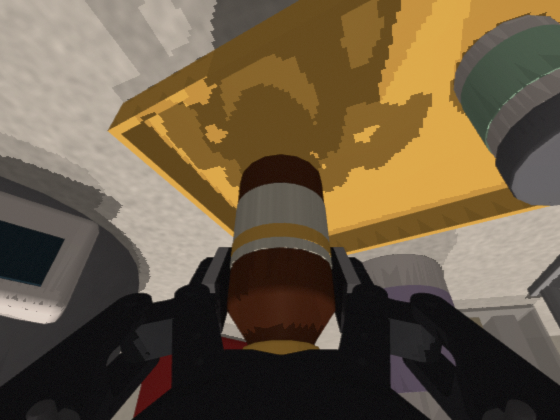

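View pics/s11.png

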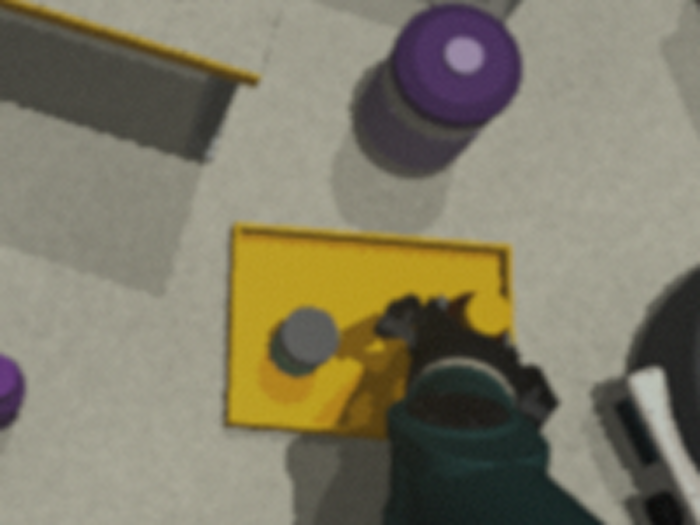

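Run:
```python
from h import *
m=ctrl.camera_model("scene");p=onz(m,440,269.1,.124);print(p)
a=np.radians(7);d=p[:2]-[.467,-.354];print(d@[np.cos(a),np.sin(a)],d@[-np.sin(a),np.cos(a)])
```

```text
[ 0.47336133 -0.41640497  0.124     ]
-0.001291342630989079 -0.06271506061375809
```

>>> arm_command:
  plan: "0 0 0.02 -0.01 0 0 0; 0 0 0.02 -0.02 0 0 0; 0 0 0.02 -0.026 0 0 0; 0 0 0.02 -0.029 0 0 0; 0 0 0.02 -0.029 0 0 0"

```text
t: 19.82
tcp_pos: [0.4801, -0.409, 0.0524]
tool_rot: [0.439, 2.496, -0.137]
wrist_force: [-4.0, 1.6, 10.5]
opening: 0.0465
```

>>> arm_command:
  plan: "0.62 0 0 0 0 0 0; 0.75 0 0 0 0 0 0; 0.75 0 0 0 0 0 0; 0.75 0 0 0 0 0 0; 0.75 -0.03 0.01 0.05 0 0 0; 0.75 -0.09 0.03 0.14 0 0 0; 0.75 -0.17 0.06 0.26 0 0 0; 0.75 -0.24 0.08 0.37 0 0 0; 0.75 -0.24 0.08 0.5 0 0 0; 0.75 -0.24 0.08 0.6 0 0 0; 0.75 -0.24 0.08 0.6 0 0 0"

```text
t: 21.2
tcp_pos: [0.4056, -0.3859, 0.2248]
tool_rot: [0.443, 2.501, -0.144]
wrist_force: [0.0, -0.6, -0.3]
opening: 0.064
```

```bash
python3 st.py
python3 - <<'E'
from h import *
im=ctrl.read_camera("scene")[:,:,::-1].copy();cv2.imwrite("pics/s12.png",im)
crop(im,60,100,480,330,1.9,"pics/s12c.png")
E
```

```text
21.2 [ 0.4056 -0.3859  0.2248] [ 1.52  0.42 -0.88  2.33  2.01  0.09  0.01] [ 0.  -0.6 -0.3] 0.06400807409806622
[[-0.771  0.344  0.535]
 [ 0.281  0.939 -0.199]
 [-0.571 -0.003 -0.821]] 34.81794989433855
```

View pics/s12c.png

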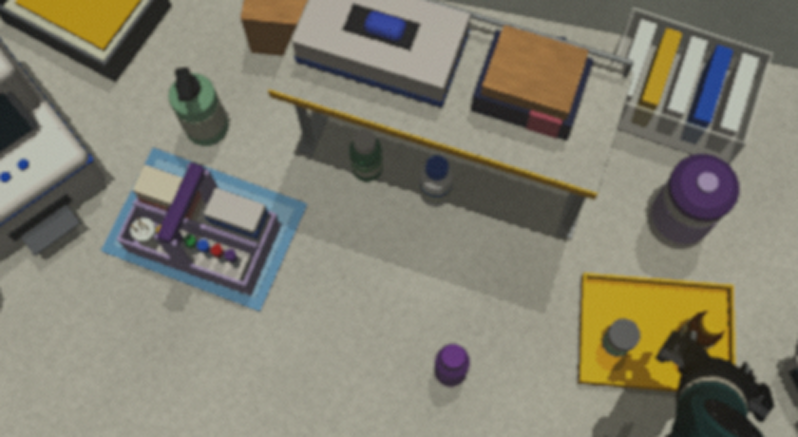

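>>> arm_command:
  plan: "1 0.03 0 0.1 0.04 0.12 0; 1 0.06 0.03 0.2 0.09 0.25 0; 1 0.08 0.1 0.3 0.14 0.38 0; 1 0.1 0.2 0.4 0.19 0.5 0; 1 0.1 0.35 0.45 0.24 0.65 0; 1 0.1 0.5 0.45 0.27 0.75 0; 1 0.1 0.65 0.45 0.27 0.75 0; 1 0.1 0.8 0.45 0.27 0.75 0; 1 0.1 0.95 0.45 0.27 0.75 0; 1 0.1 1 0.45 0.27 0.75 0; 1 0.1 1 0.45 0.27 0.75 0"

```text
t: 22.62
tcp_pos: [0.4361, -0.0817, 0.3589]
tool_rot: [0.499, 2.891, -0.067]
wrist_force: [-0.1, 0.3, -0.2]
opening: 0.0853
```

```bash
python3 st.py
python3 - <<'E'
from h import *
im=ctrl.read_camera("scene")[:,:,::-1].copy();cv2.imwrite("pics/s13.png",im)
crop(im,60,100,480,330,1.9,"pics/s13c.png")
im=ctrl.read_camera("top")[:,:,::-1].copy();cv2.imwrite("pics/t13.png",im)
s=ctrl.state();yw=np.radians(-7.5);y=np.array([-np.sin(yw),np.cos(yw),0]);z=np.array([0,0,-1.]);x=np.cross(y,z)
print((R.from_matrix(np.c_[x,y,z])*R.from_rotvec(s["tool_rot"]).inv()).as_rotvec()/.5)
E
```

```text
22.62 [ 0.4361 -0.0817  0.3589] [ 1.27  0.05 -1.25  2.14  0.17  0.79  1.15] [-0.1  0.3 -0.2] 0.08526274204302621
[[-0.921  0.336  0.195]
 [ 0.327  0.942 -0.08 ]
 [-0.21  -0.01  -0.978]] 12.146091789201634
[0.11504618 0.40377798 0.43469052]
```

View pics/s13c.png

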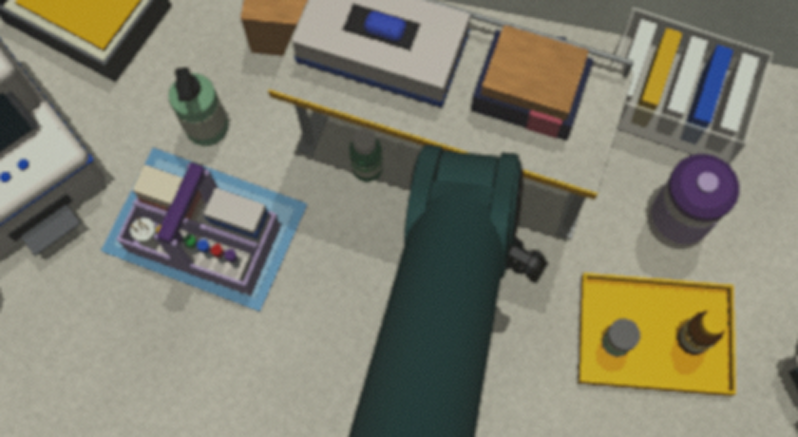

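>>> arm_command:
  plan: "1 0.02 0.05 0.05 0.02 0.08 0.1; 1 0.03 0.1 0.1 0.05 0.16 0.2; 1 0.05 0.2 0.1 0.08 0.27 0.3; 1 0.05 0.35 0.1 0.11 0.4 0.43; 1 0.05 0.5 0.1 0.11 0.4 0.43; 1 0.05 0.65 0.1 0.11 0.4 0.43; 1 0.05 0.8 0.1 0.11 0.4 0.43; 1 0.05 0.95 0.1 0.11 0.4 0.43; 1 0.05 1 0.1 0.11 0.4 0.43; 1 0.05 1 0.1 0.11 0.4 0.43; 1 0.05 1 0.1 0.11 0.4 0.43"

```text
t: 24.1
tcp_pos: [0.4521, 0.2112, 0.3874]
tool_rot: [0.218, 3.133, -0.0]
wrist_force: [0.8, -0.2, -0.2]
opening: 0.0851
```

```bash
python3 st.py
```

```text
24.1 [0.4521 0.2112 0.3874] [ 0.43  0.31 -1.2   1.88  0.32  1.16  0.56] [ 0.8 -0.2 -0.2] 0.08511729969219135
[[-0.99   0.138  0.001]
 [ 0.138  0.99  -0.   ]
 [-0.001  0.    -1.   ]] 0.0569996743735874
```

>>> arm_command:
  plan: "1 0.02 0.15 0 0 0 -0.02; 1 0.03 0.3 -0.1 0 0 -0.02; 1 0.03 0.39 -0.2 0 0 -0.02; 1 0.03 0.39 -0.25 0 0 -0.02; 1 0.03 0.39 -0.25 0 0 -0.02; 1 0.03 0.39 -0.25 0 0 -0.02"

```text
t: 24.85
tcp_pos: [0.4615, 0.3292, 0.3141]
tool_rot: [0.232, 3.13, 0.003]
wrist_force: [-0.3, -0.1, 0.5]
opening: 0.0856
```

```bash
python3 st.py
python3 - <<'E'
from h import *
m=ctrl.camera_model("wrist"); im=ctrl.read_camera("wrist")[:,:,::-1].copy(); cv2.imwrite("pics/w14.png",im)
hsv=cv2.cvtColor(im,cv2.COLOR_BGR2HSV)
k=cv2.inRange(hsv,(128,90,40),(150,255,200));N,L,S,C=cv2.connectedComponentsWithStats(k)
for i in range(1,N):
    if S[i][4]>150:
        cs,_=cv2.findContours((L==i).astype(np.uint8),cv2.RETR_EXTERNAL,cv2.CHAIN_APPROX_NONE);bx=cv2.boxPoints(cv2.minAreaRect(cs[0]))
        print(S[i],[onz(m,*p,.173)[:2].round(3).tolist() for p in bx],onz(m,*C[i],.173).round(3))
E
```

```text
24.85 [0.4615 0.3292 0.3141] [ 0.07  0.48 -1.07  1.85  0.48  1.09  0.23] [-0.3 -0.1  0.5] 0.08558781137021207
[[-0.989  0.147  0.003]
 [ 0.147  0.989  0.001]
 [-0.003  0.002 -1.   ]] 0.20892812294766855
[ 268  140   28  115 2385] [[0.411, 0.325], [0.415, 0.349], [0.527, 0.334], [0.523, 0.307]] [0.464 0.328 0.173]
[211 154  15  14 156] [[0.419, 0.268], [0.415, 0.281], [0.427, 0.284], [0.431, 0.271]] [0.423 0.276 0.173]
```

View pics/w14.png

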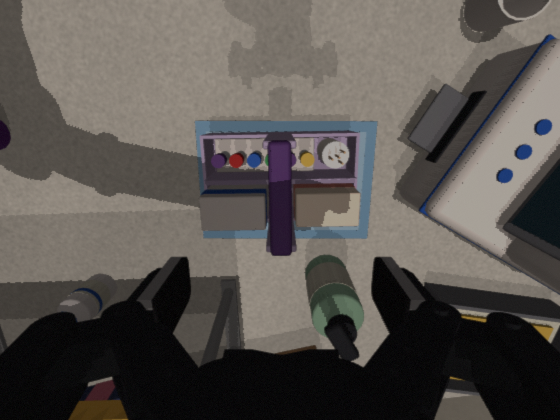

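>>> arm_command:
  plan: "1 -0.005 0 -0.15 0 0 0.03; 1 -0.005 0 -0.3 0 0 0.03; 1 -0.005 0 -0.42 0 0 0.03; 1 -0.005 0 -0.52 0 0 0.03; 1 -0.005 0 -0.555 0 0 0.03; 1 -0.005 0 -0.555 0 0 0.03; 1 -0.005 0 -0.555 0 0 0.03; 0 -0.005 0 -0.555 0 0 0.03; 0 -0.005 0 -0.555 0 0 0.03; 0 -0.005 0 -0.555 0 0 0.03; 0 -0.005 0 -0.555 0 0 0.03; 0 -0.005 0 -0.555 0 0 0.03; 0 -0.005 0 -0.555 0 0 0.03; 0 -0.005 0 -0.555 0 0 0.03"
  squeeze: 70

```text
t: 26.65
tcp_pos: [0.4588, 0.3301, 0.1469]
tool_rot: [0.204, 3.133, 0.001]
wrist_force: [-0.8, -3.8, 4.4]
opening: 0.021
```

```bash
python3 st.py
```

```text
26.65 [0.4588 0.3301 0.1469] [-0.08  0.67 -0.9   2.01  0.73  0.82  0.04] [-0.8 -3.8  4.4] 0.020985227789937413
[[-0.992  0.13   0.002]
 [ 0.13   0.992  0.001]
 [-0.002  0.001 -1.   ]] 0.10864537831859777
```

>>> arm_command:
  plan: "0 0 0 0.05 0 0 0; 0 0 0 0.11 0 0 0; 0 0 0 0.17 0 0 0; 0 0 -0.05 0.17 0 0 0; 0 0 -0.15 0.17 0 0 0; 0 0.02 -0.28 0.17 0 0 0; 0 0.04 -0.42 0.17 0 0 0; 0 0.06 -0.56 0.17 0 0 0; 0 0.08 -0.7 0.17 0 0 0; 0 0.09 -0.82 0.17 0 0 0; 0 0.09 -0.92 0.17 0 0 0; 0 0.09 -0.97 0.17 0 0 0; 0 0.1 -0.97 0.17 0 0 0; 0 0.1 -0.97 0.17 0 0 0"

```text
t: 28.4
tcp_pos: [0.4894, 0.0413, 0.1982]
tool_rot: [0.202, 3.132, 0.006]
wrist_force: [0.2, 0.2, -4.4]
opening: 0.0207
```

```bash
python3 st.py
python3 - <<'E'
from h import *
crop(ctrl.read_camera("scene")[:,:,::-1],150,100,480,330,2.3,"pics/s15.png")
E
```

```text
28.4 [0.4894 0.0413 0.1982] [ 0.59  0.53 -1.03  2.13  0.63  0.82  0.61] [ 0.2  0.2 -4.4] 0.020712168061293737
[[-0.992  0.128  0.003]
 [ 0.128  0.992  0.004]
 [-0.003  0.004 -1.   ]] 0.283086730556004
```

View pics/s15.png

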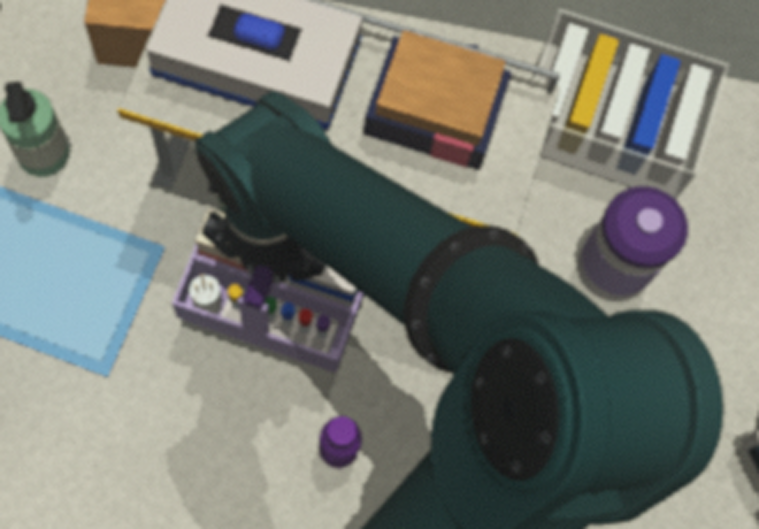

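Run:
```python
from h import *
m=ctrl.camera_model("scene")
for z in(.35,.42,.5):print(z,onz(m,150+270/2.3,100+95/2.3,z).round(3),onz(m,150+200/2.3,100+150/2.3,z).round(3))
for z in (.35,.42,.5): print(z,onz(m,150+300/3,120+105/3,z).round(3),onz(m,150+415/3,120+130/3,z).round(3))
```

```text
0.35 [0.621 0.063 0.35 ] [0.548 0.116 0.35 ]
0.42 [0.587 0.054 0.42 ] [0.518 0.104 0.42 ]
0.5 [0.548 0.044 0.5  ] [0.485 0.09  0.5  ]
0.35 [0.579 0.094 0.35 ] [0.577 0.005 0.35 ]
0.42 [0.547 0.083 0.42 ] [ 0.546 -0.     0.42 ]
0.5 [0.511 0.071 0.5  ] [ 0.51  -0.006  0.5  ]
```

>>> arm_command:
  plan: "0 0 -0.01 -0.05 0 0 0; 0 0 -0.01 -0.1 0 0 0; 0 0 -0.01 -0.14 0 0 0; 0 0 -0.01 -0.155 0 0 0; 0 0 -0.01 -0.165 0 0 0; 0 0 -0.01 -0.165 0 0 0"

```text
t: 29.2
tcp_pos: [0.489, 0.0367, 0.1483]
tool_rot: [0.204, 3.133, 0.003]
wrist_force: [-0.6, 0.3, -4.4]
opening: 0.0211
```

>>> arm_command:
  plan: "0 0 0 -0.006 0 0 0; 0 0 0 -0.012 0 0 0; 0 0 0 -0.015 0 0 0; 0 0 0 -0.015 0 0 0"

```text
t: 29.7
tcp_pos: [0.4888, 0.0365, 0.1439]
tool_rot: [0.204, 3.133, 0.002]
wrist_force: [-0.3, -0.8, -3.1]
opening: 0.021
```

```bash
python3 st.py
```

```text
29.7 [0.4888 0.0365 0.1439] [ 0.52  0.6  -0.94  2.17  0.75  0.73  0.51] [-0.3 -0.8 -3.1] 0.02099416124654391
[[-0.992  0.13   0.002]
 [ 0.13   0.992  0.001]
 [-0.002  0.002 -1.   ]] 0.13452324146686764
```

Just starting to touch, since the force has fallen. I'll go 1–2 mm lower and then open.

>>> arm_command:
  plan: "0 0 0 -0.003 0 0 0; 0 0 0 -0.006 0 0 0; 0 0 0 -0.006 0 0 0; 0 0 0 -0.006 0 0 0"

```text
t: 30.2
tcp_pos: [0.4887, 0.0365, 0.1438]
tool_rot: [0.204, 3.133, -0.002]
wrist_force: [-6.0, -3.4, 15.6]
opening: 0.0205
```

>>> arm_command:
  plan: "0.4 0 0 0 0 0 0; 1 0 0 0 0 0 0; 1 0 0 0 0 0 0; 1 0 0 0 0 0 0; 1 0 0 0.05 0 0 0; 1 0 0 0.15 0 0 0; 1 -0.05 0 0.3 0 0 0; 1 -0.1 0 0.45 0 0 0; 1 -0.1 0.15 0.6 0 0 0; 1 -0.1 0.35 0.75 0 0 0; 1 -0.1 0.6 0.75 0 0 0; 1 -0.1 0.8 0.75 0 0 0; 1 -0.1 1 0.75 0 0 0; 1 -0.1 1 0.75 0 0 0; 1 -0.1 1 0.75 0 0 0"

```text
t: 32.08
tcp_pos: [0.4575, 0.3387, 0.3678]
tool_rot: [0.197, 3.134, 0.005]
wrist_force: [0.0, -1.0, 0.1]
opening: 0.0855
```

```bash
python3 st.py
python3 - <<'E'
from h import *
for n in ("scene","top"):
    m=ctrl.camera_model(n); im=ctrl.read_camera(n)[:,:,::-1].copy(); cv2.imwrite(f"pics/{n}16.png",im)
    hsv=cv2.cvtColor(im,cv2.COLOR_BGR2HSV)
    k=cv2.inRange(hsv,(128,90,40),(150,255,200));N,L,S,C=cv2.connectedComponentsWithStats(k)
    for i in range(1,N):
        if S[i][4]>60:
            cs,_=cv2.findContours((L==i).astype(np.uint8),cv2.RETR_EXTERNAL,cv2.CHAIN_APPROX_NONE);r=cv2.minAreaRect(cs[0])
            print(n,S[i],[onz(m,*p,.17)[:2].round(3).tolist() for p in cv2.boxPoints(r)],onz(m,*r[0],.17).round(3))
crop(cv2.imread("pics/scene16.png"),60,100,480,330,1.9,"pics/s16c.png")
crop(cv2.imread("pics/top16.png"),100,80,480,300,2,"pics/t16c.png")
E
```

```text
32.08 [0.4575 0.3387 0.3678] [ 0.09  0.44 -1.11  1.78  0.42  1.19  0.29] [ 0.  -1.   0.1] 0.08550123583288972
[[-0.992  0.125  0.002]
 [ 0.125  0.992  0.003]
 [-0.001  0.003 -1.   ]] 0.20552716568412135
scene [413 182  35  33 755] [[0.6, -0.311], [0.688, -0.319], [0.683, -0.407], [0.596, -0.397]] [ 0.641 -0.358  0.17 ]
top [413 145  35  34 800] [[0.647, -0.293], [0.709, -0.358], [0.643, -0.415], [0.582, -0.351]] [ 0.645 -0.354  0.17 ]
top [277 198  13  43 331] [[0.443, 0.054], [0.555, 0.038], [0.551, 0.017], [0.44, 0.033]] [0.497 0.035 0.17 ]
top [317 268  15  12 113] [[0.361, -0.048], [0.378, -0.066], [0.356, -0.087], [0.339, -0.069]] [ 0.359 -0.068  0.17 ]
```

View pics/s16c.png

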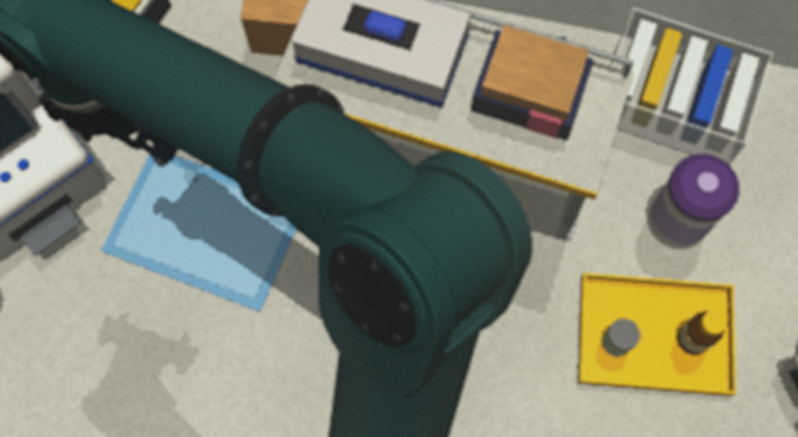

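View pics/t16c.png

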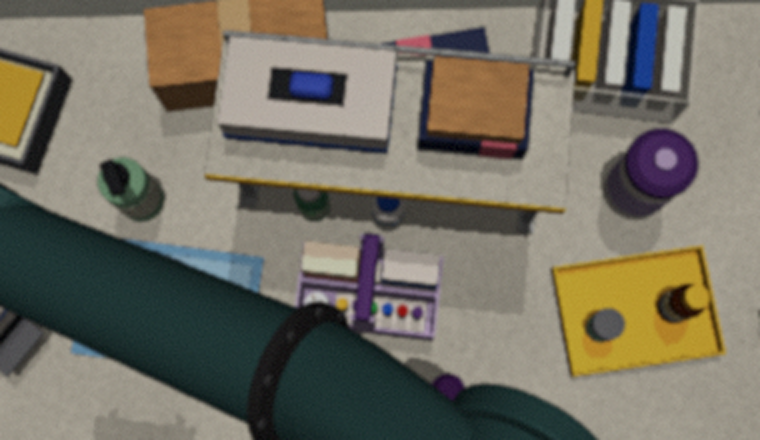

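Run:
```python
from h import *
for n,z in(("scene",.116),("top",.116)):
    m=ctrl.camera_model(n);im=cv2.imread(f"pics/{n}16.png");x,y=((425,270),(440,228))[n=="top"]
    crop(im,x-30,y-30,x+30,y+30,9,f"pics/{n}b.png")
    for a in (-.05,-.065): 
        p=np.array([.467,-.354])+a*np.array([-.122,.9925]); print(n,a,p.round(3),((proj(m,[*p,.116])-[x-30,y-30])*9).round(0),((proj(m,[*p,.004])-[x-30,y-30])*9).round(0))
a=cv2.imread("pics/sceneb.png");b=cv2.imread("pics/topb.png");cv2.imwrite("pics/bb.png",cv2.resize(np.hstack([a,b]),(800,400)))
```

```text
scene -0.05 [ 0.473 -0.404] [352. 260.] [249. 342.]
scene -0.065 [ 0.475 -0.419] [405. 265.] [298. 347.]
top -0.05 [ 0.473 -0.404] [336. 275.] [223. 323.]
top -0.065 [ 0.475 -0.419] [386. 268.] [269. 317.]
```

View pics/bb.png

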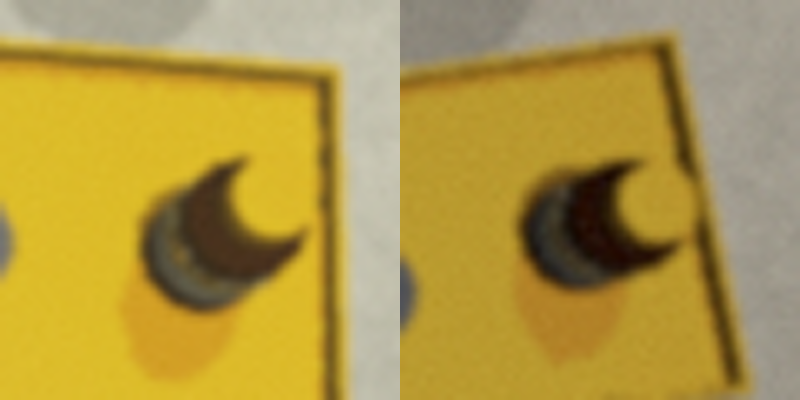

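Cap and base both match an upright bottle at tray y of about -0.055. The tote handle is about 5 mm from its start. Handing in.

Run:
```python
from workcell import ctrl
print(ctrl.hand_in(), ctrl.state()["t"])
```

```text
the job is handed in; nothing more can be done
the job is handed in; nothing more can be done
```

I moved the tote to the blue pad, stood the brown bottle in the free half of the yellow tray and put the tote back in front of the shelf. I handed in at about 32 s. No verdict is reported, so the results below are from my own last checks.

- **Bottle:** it stands upright, with cap and base in line in both the scene and top views. It is at about x = 0, y = -0.055 m in the tray frame.
- **Tote:** its handle is at (0.497, 0.035), against (0.499, 0.039) at the start, so about 5 mm off. Its yaw is unchanged to within about 1°. This check used the top view only, because the arm hid the tote in the scene view.
- **Other objects:** the test-strip pot, pump bottle, wipes canister and the green and white bottles look unmoved. I judged this by eye, without re-measuring them. The gripper is open and well clear of everything.
- **What went wrong:** the first try at a 40° lean ran into the elbow limit and stopped short of its pose, tilted sideways. I corrected it and took the bottle at a 35° lean instead. The final press when setting the tote down was about 16 N.

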